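# Mark the supply caddy's place with a straightedge, then lift it and hold it level

### The arm

A 6-joint arm with a two-finger parallel gripper is mounted at the origin on the work surface. World frame = base frame: x ahead of the robot, y to its left, z up, the work surface at z = 0. Lengths are in m, angles in rad, forces in N, time in s.
With the tool pointing down it reaches from about 0.275 to 0.75 m from the base axis. Payload 10.2 kg.
Tool frame: the origin (TCP) lies at the very end of the fingers, on their centre line; the grasp point (between the pads) lies 19 mm behind it (r.grip_depth is the z of the grasp point in the tool frame, in m); z points along the fingers, y is the line along which they close (so a half turn about z gives the same grasp; the last joint's range is limited). The gripper opens to 88 mm and grips with 3 to 60 N. Pads are 18 mm wide; open, the fingers measure 123 mm over their backs; the gripper's body (75 mm by 187 mm) begins 45 mm behind the grasp point.
Start: joints at [-1.424, 0.313, 1.498, -0, 1.331, -0.223], TCP at [0.19, -0.49, 0.239] pointing down, gripper open.
Joint ranges: [-2.94, 2.94], [-0.97, 2.17], [0.19, 2.56], [-1.23, 4.37], [0.02, 3.11], [-2.88, 2.88]. Speed limits (rad/s): [2.39, 2.39, 3.01, 3.14, 3.14, 3.14].

### API

Orientations are given as a unit quaternion [w, x, y, z].
In Python, from rig import r, viewer, job gives the robot as it stands.
- The arm moves only by the tool arm_command, never from a script. Its arguments are lists of equal length, an entry for each row: "linear": the shift along the tool's x, y, z in m, a list of three; "twist": the turn about the tool's z in rad; "gripper": the opening, from 0 (shut) to 1 (fully open). In form: {"linear": [[x, y, z], ...], "twist": [twist, ...], "gripper": [gripper, ...]}. A call has exactly 8 rows; each row is the pose to reach, as a shift and turn from the pose commanded when the call began, along the tool's axes at that moment; what a row does not reach only later rows make up. A row lasts 1/12 s, in which the tool goes at most 41.7 mm and 7.16 degrees, less where a joint would pass 70% of its speed; a pose out of reach is approached as far as the arm can. A call with a gripper value outside its range is refused whole. The fingers move at their own pace and stop on an object; "grip_force" is the grip in N (left out, the last holds). Time passes only in rows, so rows that repeat a pose let the fingers close, or fill a call up. It gives the time, the measured TCP pose, the force, the opening and the grip force at its end, in the units of the state.
- r.observe(): the state, without advancing time (a new reading comes with each control period).
- viewer.snapshot(name): name is "scene" or "side" or "wrist"; returns the picture (480x640x3 uint8, red, green, blue); there is no depth.
- viewer.camera_model(name): a dict with "fx", "fy", "cx", "cy" (pixels), "dist" ([k1, k2, p1, p2, k3] as OpenCV has them; the pictures are not rectified), "R" (3x3) and "t" (3): a world point X has camera coordinates R X + t. Camera axes: x right, y down, z forward; pixel columns grow to the right and rows downward; lengths in m; the calibration is good to about 2 mm. A picture is of the moment at which its call begins: read the wrist's pose just before it. camera_model takes no time and is no camera call; for the wrist camera it gives the pose at the moment of the call.
- job.hand_in(): hands the job in; it is judged then, once.
The state is a dict: "time_s": time; "q": joint angles; "qd": joint speeds; "joint_torque": joint torques, N m; "ee_pos": TCP position; "eef_rot": TCP orientation; "force": force on the tool from outside, world axes, zero at the start; "ft_torque": the same for the moment, N m; "grip_width": finger opening in m; "grip_force": force on a finger pad.
Only numpy, scipy, OpenCV 4.12 (cv2) and the standard library are available. Lean on these libraries where they do the work, as an engineer would, in place of code of your own. Each camera call takes 0.05 s, during which the arm holds its last target. There are 200 camera calls.

### The job

Someone wants to stick felt feet under the white supply caddy. First mark where it stands: lay the aluminium straightedge flat on the grey desk pad, flush along the middle of the caddy's long side that faces the robot, without shoving the caddy, and let go of it. Then, leaving the straightedge lying there and the rest of the desk alone, lift the caddy straight up by its blue handle to about 10 cm above the desk with its little boxes inside, and finish while still holding it there, steady and level.

Things in the scene. Friction and masses are not known exactly. Their poses are not given: they have to be found in the camera images.
- pad: grey felt desk pad fixed to the black desk, 3 mm thick. Its origin, at desk height, lies exactly under the centre of the caddy as it stands at the start, with the same axes: -x is the side facing the robot (within about 17 degrees). It reaches 150 mm to -x, 80 mm to +x and 140 mm either way along y.
- caddy: loose open white plastic caddy on the pad, 110 mm (x) by 200 mm (y), walls 50 mm high, 5 mm thick, 0.32 kg, with its boxes about 0.66 (at most 0.85) kg; origin at the centre of its underside, z up, -x towards the robot. A middle wall along y (48 mm high) and one across make four compartments. Balance point up to 20 mm from the middle along y, towards the staples.
- handle (a point): middle of the caddy's blue carrying handle, 102 mm straight above the caddy's origin, same axes: a straight level bar along y, 14 mm wide (x), 156 mm long, 20 mm high (92 to 112 mm above the origin), on two white posts at y = +-72 mm; open below the bar down to the middle wall.
- staples: orange box of staples with a white band, heavy, about 0.22 kg, 36 x 56 x 46 mm (x, y, z), origin at the centre of its underside; loose in one of the two front (-x) compartments of the caddy, at either end.
- clips: blue box of paper clips with a white band, light, about 0.06 kg, 36 x 56 x 46 mm, origin at the centre of its underside; loose in the other front (-x) compartment.
- tape: brown and green box of adhesive tape, about 0.06 kg, 34 x 50 x 40 mm, origin at the centre of its underside; loose in a rear (+x) compartment.
- ruler: loose aluminium straightedge on the desk, left of the pad: a plate 240 mm (x, its length) by 60 mm (y) by 6 mm, 0.2 kg, with a red upright grip block in the middle, 30 mm along its length, 24 mm across, from 6 to 52 mm high. Origin at the centre of its underside, z up. Either long edge may be used, each 30 mm from the centre line (flush: 85 mm from the caddy's centre).
- mug: blue ceramic mug, 80 mm wide, 90 mm high, on the right of the desk; leave it alone. Origin at the centre of its underside.
- mouse: black computer mouse, 105 x 60 x 27 mm, behind on the left; leave it alone. Origin at the centre of its underside.
- stapler: red and black stapler, 150 x 36 x 56 mm, at the right of the desk; leave it alone. Origin at the centre of its underside.
There are look-alikes about, which are no part of the job. Of the things like the caddy, leave any that is brown or yellow; of the rest the larger one is meant.

How it is judged:
On the way, in this order (a step that is already met when the one before it is completed fails the run):
1. the straightedge lies released on the pad, flush along the caddy's front long side, the caddy not shoved (x of ruler in the frame of caddy between -0.0895 and -0.082 m and y of ruler in the frame of caddy between -0.07 and 0.07 m and angle between the x axis of ruler and the y axis of caddy, either way round below 0.035 rad and z of ruler in the frame of caddy between -0.003 and 0.003 m and angle between ruler's own z axis and vertical below 0.03 rad and contact force between ruler and the fingers below 0.2 N and linear speed of ruler below 0.02 m/s and distance of caddy from where it was at the start of the episode below 0.012 m), for 0.2 s.
2. the caddy is lifted clear of the pad, level (height (world z) of caddy above 0.05 m and angle between caddy's own z axis and vertical below 0.12 rad and contact force between caddy and pad below 0.1 N), for 0.2 s.
At the end, for the whole second after the job is handed in: Caddy held by the fingers, underside 70-150 mm above the desk, tilt under 4.5 deg, still, within 40 mm of above its place, its boxes inside; straightedge untouched on the pad, along the caddy's front line within 13 mm and 4.5 deg (first laid within 4.5 mm and 2 deg, caddy moved under 12 mm) (height (world z) of caddy between 0.07 and 0.15 m and angle between caddy's own z axis and vertical below 0.08 rad and linear speed of caddy below 0.02 m/s and angular speed of caddy below 0.1 rad/s and horizontal distance between caddy and pad below 0.04 m and contact force between caddy and the fingers above 1 N and contact force between caddy and pad below 0.1 N and contact force between caddy and ruler below 0.1 N and x of ruler in the frame of pad between -0.1 and -0.072 m and y of ruler in the frame of pad between -0.09 and 0.09 m and angle between the x axis of ruler and the y axis of pad, either way round below 0.08 rad and z of ruler in the frame of pad between 0 and 0.006 m and contact force between ruler and the fingers below 0.2 N and x of staples in the frame of caddy between -0.055 and 0.055 m and y of staples in the frame of caddy between -0.1 and 0.1 m and z of staples in the frame of caddy between -0.005 and 0.03 m and x of clips in the frame of caddy between -0.055 and 0.055 m and y of clips in the frame of caddy between -0.1 and 0.1 m and z of clips in the frame of caddy between -0.005 and 0.03 m and x of tape in the frame of caddy between -0.055 and 0.055 m and y of tape in the frame of caddy between -0.1 and 0.1 m and z of tape in the frame of caddy between -0.005 and 0.03 m); the arm keeps its last pose, push and grip.
It fails at once if the caddy is tipped more than 17 degrees (angle between caddy's own z axis and vertical above 0.3 rad).
It fails at once if the mug is moved more than 30 mm (distance of mug from where it was at the start of the episode above 0.03 m).
It fails at once if the mouse is moved more than 30 mm (distance of mouse from where it was at the start of the episode above 0.03 m).
It fails at once if the stapler is moved more than 30 mm (distance of stapler from where it was at the start of the episode above 0.03 m).
It also fails if it takes over 53 s, if anything falls off the work surface, if the arm or the gripper's body presses on something with over 40 N, if the wrist force passes 120 N, or if a joint passes its speed limit or range.

## Working session

There is one attempt and no reset: what is moved stays moved. The work goes in short steps, Python scripts to look and compute and a tool call to move; the robot and the scene stay as the last step left them, time stands still between calls to the robot, and variables do not carry over. Pictures are saved under pics/ and viewed, at most 10 in all, crops included, and the job is handed in when it is done.

Besides the shell and the picture viewer there is one more tool, called after "Call:" in YAML: its name, and indented under it one key for each argument. arm_command: Moves the arm, as the interface text tells. Its arguments: {"type":"object","properties":{"linear":{"type":"array"},"twist":{"type":"array"},"gripper":{"type":"array"},"grip_force":{"type":"number"}},"required":["linear","twist","gripper"]}

```bash
mkdir -p pics; ls
python3 - <<'E'
from rig import r,viewer,job
import cv2,numpy as np
for n in ["scene","side"]:
    im=viewer.snapshot(n); cv2.imwrite(f"pics/{n}0.png",im[:,:,::-1])
    m=viewer.camera_model(n); print(n,{k:np.round(v,3).tolist() for k,v in m.items()}, "C",np.round(-np.array(m["R"]).T@m["t"],3))
s=r.observe(); print({k:np.round(v,3).tolist() for k,v in s.items()}, r.grip_depth)
E
```

```text
pics
scene {'fx': 504.323, 'fy': 504.323, 'cx': 328.246, 'cy': 246.687, 'dist': [-0.088, 0.0, 0.0, 0.0, 0.0], 'R': [[0.867, 0.499, -0.007], [0.428, -0.749, -0.505], [-0.257, 0.435, -0.863]], 't': [-0.36, -0.191, 1.457]} C [ 0.769 -0.597  1.158]
side {'fx': 618.322, 'fy': 618.322, 'cx': 315.78, 'cy': 240.092, 'dist': [0.074, 0.0, 0.0, 0.0, 0.0], 'R': [[0.717, -0.697, 0.012], [-0.428, -0.454, -0.782], [0.55, 0.555, -0.624]], 't': [-0.369, 0.223, 1.741]} C [-0.598 -1.122  1.265]
{'time_s': 0.1, 'q': [-1.424, 0.313, 1.498, 0.0, 1.331, -0.223], 'qd': [0.0, -0.002, -0.003, -0.0, 0.002, -0.001], 'joint_torque': [0.002, -40.281, -25.264, 0.07, 0.034, -0.0], 'ee_pos': [0.19, -0.489, 0.238], 'eef_rot': [-0.001, 0.983, 0.184, 0.0], 'force': [0.001, -0.469, 0.179], 'ft_torque': [-0.002, -0.013, -0.031], 'grip_force': 0.0, 'grip_width': 0.088} -0.0187
```

View pics/scene0.png

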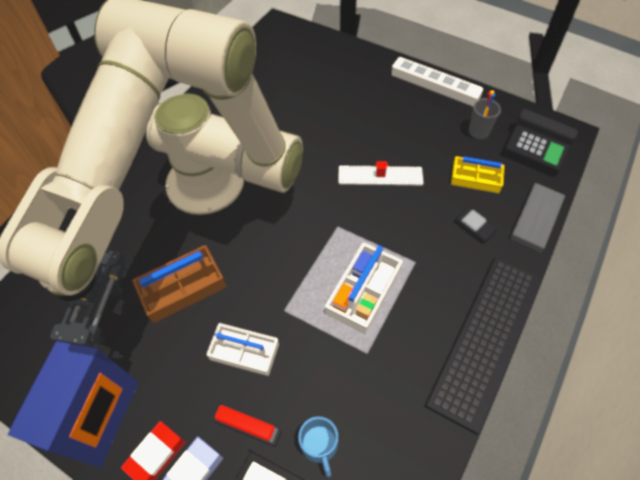

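View pics/side0.png

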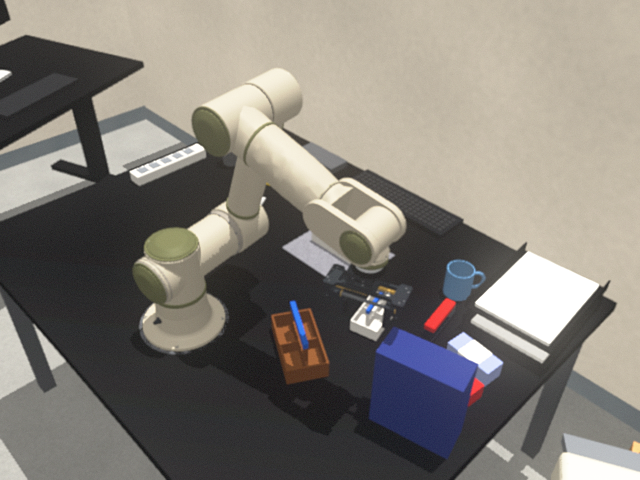

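The scene view shows the caddy on the pad at (365,285), with its orange staples at the lower-left (342,297). The ruler is at (381,176) with its red grip, and the mug at (318,440), stapler at (246,422) and mouse at (476,222) are all clear. The side view is mostly blocked by the arm. I'll measure from the scene camera.

```bash
cat > h.py <<'E'
from rig import r,viewer,job
import cv2,numpy as np
from scipy.spatial.transform import Rotation as Rot
def cast(m,px,z):
    K=np.array([[m["fx"],0,m["cx"]],[0,m["fy"],m["cy"]],[0,0,1]])
    u=cv2.undistortPoints(np.array(px,float).reshape(-1,1,2),K,np.array(m["dist"],float)).reshape(-1,2)
    R=np.array(m["R"]);C=-R.T@np.array(m["t"])
    d=np.c_[u,np.ones(len(u))]@R
    return C+d*((z-C[2])/d[:,2])[:,None]
def biggest(mask):
    c=cv2.findContours(mask.astype(np.uint8),cv2.RETR_EXTERNAL,cv2.CHAIN_APPROX_NONE)[0]
    return max(c,key=cv2.contourArea).reshape(-1,2)
def rect(P):
    c,s,a=cv2.minAreaRect((P[:,:2]*1000).astype(np.float32))
    if s[0]<s[1]: s=s[::-1];a+=90
    return np.round(c,1),np.round(s,1),round((a+90)%180-90,2)  # long axis angle deg
def roi(im,x0,y0,x1,y1):
    o=np.zeros(im.shape[:2],bool);o[y0:y1,x0:x1]=1;return o
def hsv(im): return [c.astype(int) for c in cv2.split(cv2.cvtColor(im,cv2.COLOR_RGB2HSV))]
def tool():
    s=r.observe();w=s["eef_rot"];return np.array(s["ee_pos"]),Rot.from_quat([w[1],w[2],w[3],w[0]])
E
python3 - <<'E'
from h import *
im=cv2.imread("pics/scene0.png")[:,:,::-1].copy();m=viewer.camera_model("scene");H,S,V=hsv(im)
pad=biggest((V>70)&roi(im,275,215,425,360)); print("pad",rect(cast(m,pad,.003)))
ru=(S<60)&(V>150)&roi(im,325,150,435,200); red=(S>150)&((H<8)|(H>172))&roi(im,325,150,435,200)
print("ruler",rect(cast(m,biggest(ru|red),.006)),rect(cast(m,biggest(ru),.006)))
ys,xs=np.where(red);print("red",cast(m,[[xs.mean(),ys.mean()]],.035), xs.min(),xs.max(),ys.min(),ys.max())
b=(S>130)&(H>100)&(H<125)&roi(im,345,240,390,305)
h=biggest(b);print("handle",rect(cast(m,h,.112)))
ys,xs=np.where(im[...,0]>0); 
cv2.imwrite("pics/crop.png",cv2.resize(im[150:360,270:440,::-1],None,fx=2.8,fy=2.8,interpolation=cv2.INTER_CUBIC))
E
```

```text
pad (array([531.1, -84.4]), array([289.9, 239. ]), -88.84)
ruler (array([430.7, 275.2]), array([244.7,  85.1]), 29.81) (array([435.1, 267.5]), array([244.3,  67.6]), 28.29)
red [[0.43349426 0.27091064 0.035     ]] 376 387 161 175
handle (array([553.9, -83.6]), array([161.8,  38.6]), -89.72)
```

View pics/crop.png

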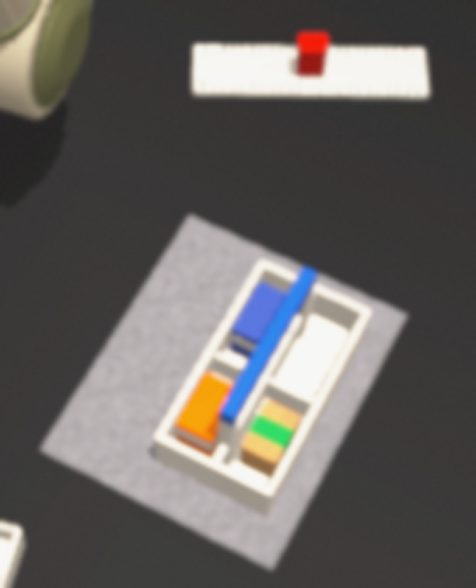

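The crop shows the orange staples at the caddy's near end (world −y), the blue clips at the far end (+y) and the tape at the rear. The pad measures 290x239 against a true 280x230, which is blur and plausible. I'll move towards the ruler and use the wrist camera.

```bash
cat >> h.py <<'E'
def go(xyz,yaw_y=None):
    """tool-frame shift to world TCP xyz, twist so that tool y points along yaw_y (deg)"""
    p,Q=tool(); y=Q.as_matrix()[:,1]; a=np.degrees(np.arctan2(y[1],y[0]))
    tw=0 if yaw_y is None else -np.radians((yaw_y-a+180)%360-180)
    print("tcp",p.round(4),"yaw",round(a,2),"-> linear",Q.inv().apply(np.array(xyz)-p).round(4),"twist",round(tw,4))
E
python3 - <<'E'
from h import *
m=viewer.camera_model("wrist");p,Q=tool();R=np.array(m["R"]);C=-R.T@np.array(m["t"])
print("cam in tool",Q.inv().apply(C-p).round(3),"axis in tool",Q.inv().apply(R[2]).round(3),"xaxis",Q.inv().apply(R[0]).round(3),m["fx"],m["cx"],m["cy"],m["dist"])
go([.435,.267,.24],28.3)
E
```

```text
cam in tool [ 0.08   0.    -0.146] axis in tool [-0.307 -0.     0.952] xaxis [0.    1.    0.001] 383.18109976316896 309.8623879492057 234.93148987677037 [-0.03362282  0.          0.          0.          0.        ]
tcp [ 0.1897 -0.4893  0.2382] yaw -68.81 -> linear [ 0.5021 -0.6165 -0.001 ] twist -1.6949
```

Call:
arm_command:
  linear:
    - [0.025, -0.031, -0.006]
    - [0.05, -0.062, -0.012]
    - [0.075, -0.092, -0.018]
    - [0.1, -0.123, -0.024]
    - [0.126, -0.154, -0.03]
    - [0.151, -0.185, -0.03]
    - [0.176, -0.216, -0.03]
    - [0.201, -0.247, -0.03]
  twist: [-0.1, -0.2, -0.3, -0.4, -0.5, -0.6, -0.7, -0.8]
  gripper: [1, 1, 1, 1, 1, 1, 1, 1]

```text
time_s: 0.77
ee_pos: [0.2878, -0.1847, 0.2686]
eef_rot: [0.0, 0.833, 0.554, 0.0]
force: [0.8, -0.3, 0.4]
grip_width: 0.0881
grip_force: 0.0
```

```bash
python3 -c "
from h import *
go([.435,.267,.2],28.3)"
```

```text
tcp [ 0.2878 -0.1847  0.2686] yaw -22.73 -> linear [ 0.4734 -0.0388  0.0687] twist -0.8907
```

Call:
arm_command:
  linear:
    - [0.036, -0.003, 0]
    - [0.072, -0.006, 0]
    - [0.108, -0.009, 0]
    - [0.144, -0.012, 0]
    - [0.18, -0.015, 0.005]
    - [0.216, -0.018, 0.01]
    - [0.252, -0.021, 0.015]
    - [0.288, -0.024, 0.02]
  twist: [-0.11, -0.22, -0.33, -0.44, -0.55, -0.66, -0.77, -0.88]
  gripper: [1, 1, 1, 1, 1, 1, 1, 1]

```text
time_s: 1.43
ee_pos: [0.3782, 0.09, 0.2485]
eef_rot: [0.0, 0.517, 0.856, 0.0]
force: [0.8, -1.2, 0.6]
grip_width: 0.0882
grip_force: 0.0
```

```bash
python3 -c "
from h import *
go([.435,.267,.17],28.3)"
```

```text
tcp [0.3782 0.09   0.2485] yaw 27.78 -> linear [0.1301 0.1327 0.0785] twist -0.0091
```

Call:
arm_command:
  linear:
    - [0.022, 0.022, 0.013]
    - [0.044, 0.044, 0.026]
    - [0.066, 0.066, 0.039]
    - [0.088, 0.088, 0.052]
    - [0.11, 0.112, 0.065]
    - [0.13, 0.133, 0.078]
    - [0.13, 0.133, 0.078]
    - [0.13, 0.133, 0.078]
  twist: [-0.01, -0.01, -0.01, -0.01, -0.01, -0.01, -0.01, -0.01]
  gripper: [1, 1, 1, 1, 1, 1, 1, 1]

```text
time_s: 2.1
ee_pos: [0.4358, 0.2652, 0.1696]
eef_rot: [-0.001, 0.514, 0.858, -0.001]
force: [-0.4, -1.3, 0.1]
grip_width: 0.0882
grip_force: 0.0
```

Run:
```python
from h import *
m=viewer.camera_model("wrist");im=viewer.snapshot("wrist");cv2.imwrite("pics/w1.png",im[:,:,::-1]);H,S,V=hsv(im)
red=(S>130)&((H<8)|(H>172)); bl=biggest(red)
top=biggest(red&(V>150)); print("redtop",rect(cast(m,top,.052)), "redall",cv2.boundingRect(bl))
w=((S<60)&(V>130))|red
c=biggest(w); print("ruler",cv2.boundingRect(c),rect(cast(m,c,.006)))
cs=viewer.camera_model("scene");im2=viewer.snapshot("scene");cv2.imwrite("pics/scene1.png",im2[:,:,::-1]);go([.435,.267,.17],28.3)
```

```text
redtop (array([432.7, 270.8]), array([26.9, 25.3]), 28.97) redall (290, 202, 39, 35)
ruler (162, 169, 298, 75) (array([434.6, 268.6]), array([242.5,  63.1]), 28.73)
tcp [0.4362 0.2641 0.171 ] yaw 28.01 -> linear [0.0032 0.0003 0.001 ] twist -0.0051
```

View pics/w1.png

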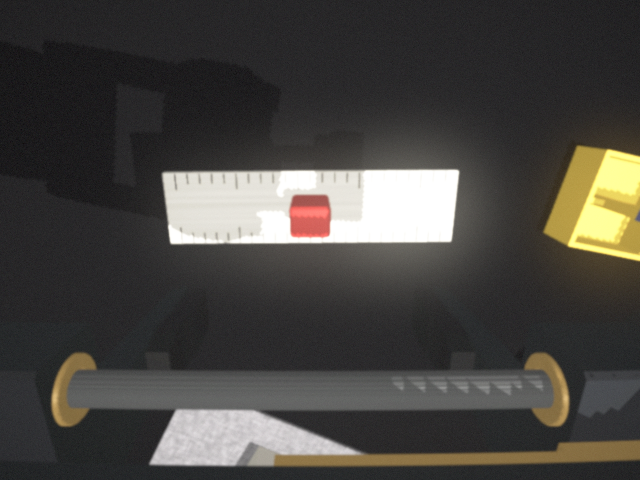

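The wrist view shows the ruler spanning (165..458, 170..244) with its red block at (310,215). It measures 242x63 mm, which agrees with the given size. I'll descend and grip the block.

Call:
arm_command:
  linear:
    - [0.004, 0.001, 0.03]
    - [0.004, 0.001, 0.065]
    - [0.004, 0.001, 0.1]
    - [0.004, 0.001, 0.13]
    - [0.004, 0.001, 0.145]
    - [0.004, 0.001, 0.152]
    - [0.004, 0.001, 0.152]
    - [0.004, 0.001, 0.152]
  twist: [-0.012, -0.012, -0.012, -0.012, -0.012, -0.012, -0.012, -0.012]
  gripper: [1, 1, 1, 1, 1, 1, 0.5, 0]
  grip_force: 25

```text
time_s: 2.87
ee_pos: [0.436, 0.2683, 0.02]
eef_rot: [0.001, 0.51, 0.86, 0.001]
force: [-0.2, 0.1, 0.2]
grip_width: 0.0766
grip_force: 0.0
```

Call:
arm_command:
  linear:
    - [0, 0, 0]
    - [0, 0, 0]
    - [0, 0, 0]
    - [0, 0, 0]
    - [0, 0, -0.01]
    - [0, 0, -0.03]
    - [0, 0, -0.06]
    - [0, 0, -0.08]
  twist: [0, 0, 0, 0, 0, 0, 0, 0]
  gripper: [0, 0, 0, 0, 0, 0, 0, 0]

```text
time_s: 3.53
ee_pos: [0.4357, 0.2688, 0.1015]
eef_rot: [0.001, 0.51, 0.86, 0.001]
force: [0.7, 0.2, 0.3]
grip_width: 0.0236
grip_force: 0.0
```

Run:
```python
from h import *
go([.43,.03,.16],91)
m=viewer.camera_model("wrist");im=viewer.snapshot("wrist");H,S,V=hsv(im)
p,Q=tool()
red=(S>130)&((H<8)|(H>172));w=((S<60)&(V>130))|red
z=p[2]-.018+.006
c=biggest(w&roi(im,100,140,560,280)); print("ruler",cv2.boundingRect(c),rect(cast(m,c,z)))
# scene estimate of caddy, unobstructed?
m=viewer.camera_model("scene");im=viewer.snapshot("scene");cv2.imwrite("pics/scene2.png",im[:,:,::-1])
```

```text
tcp [0.4357 0.2688 0.1015] yaw 28.71 -> linear [-0.2067 -0.1196 -0.0586] twist -1.0871
ruler (120, 190, 374, 90) (array([421.2, 294. ]), array([155.7,  40.2]), 28.65)
```

The fingers close more slowly than I allowed, so I lifted before they had gripped anything. I'll open, go back down and wait longer.

Call:
arm_command:
  linear:
    - [0, 0, 0]
    - [0, 0, 0]
    - [0, 0, 0]
    - [0, 0, 0.02]
    - [0, 0, 0.04]
    - [0, 0, 0.06]
    - [0, 0, 0.08]
    - [0, 0, 0.082]
  twist: [0, 0, 0, 0, 0, 0, 0, 0]
  gripper: [0.8, 0.8, 0.8, 0.8, 0.8, 0.8, 0.8, 0.5]

```text
time_s: 4.3
ee_pos: [0.4332, 0.2678, 0.0131]
eef_rot: [-0.002, 0.51, 0.86, -0.003]
force: [-0.4, -0.0, -0.7]
grip_width: 0.0577
grip_force: 0.0
```

Call:
arm_command:
  linear:
    - [0, 0, 0]
    - [0, 0, 0]
    - [0, 0, 0]
    - [0, 0, 0]
    - [0, 0, 0]
    - [0, 0, 0]
    - [0, 0, 0]
    - [0, 0, 0]
  twist: [0, 0, 0, 0, 0, 0, 0, 0]
  gripper: [0, 0, 0, 0, 0, 0, 0, 0]

```text
time_s: 4.97
ee_pos: [0.4356, 0.2687, 0.0176]
eef_rot: [0.0, 0.51, 0.86, 0.0]
force: [-1.6, -1.8, 5.7]
grip_width: 0.0299
grip_force: 25.0
```

Gripped, with the width reading 29.9 mm. I'll lift and carry it round to yaw −89°, which puts the wrist camera on the caddy side.

Call:
arm_command:
  linear:
    - [0, 0, -0.02]
    - [0, 0, -0.055]
    - [0, 0, -0.09]
    - [0, 0, -0.125]
    - [-0.02, -0.011, -0.145]
    - [-0.05, -0.027, -0.145]
    - [-0.08, -0.044, -0.145]
    - [-0.11, -0.06, -0.145]
  twist: [0, 0, 0.1, 0.22, 0.34, 0.46, 0.58, 0.7]
  gripper: [0, 0, 0, 0, 0, 0, 0, 0]
  grip_force: 35

```text
time_s: 5.63
ee_pos: [0.4351, 0.1422, 0.1621]
eef_rot: [0.0, 0.775, 0.631, 0.0]
force: [1.7, 0.5, -1.6]
grip_width: 0.0293
grip_force: 35.0
```

```bash
python3 -c "
from h import *
go([.435,-.085,.165],-88.7)"
```

```text
tcp [0.4351 0.1422 0.1621] yaw -11.68 -> linear [-0.2225  0.046  -0.0029] twist 1.3442
```

Call:
arm_command:
  linear:
    - [-0.028, 0.006, 0]
    - [-0.056, 0.012, 0]
    - [-0.084, 0.017, 0]
    - [-0.112, 0.023, 0]
    - [-0.14, 0.029, 0]
    - [-0.168, 0.035, -0.003]
    - [-0.196, 0.04, -0.003]
    - [-0.222, 0.046, -0.003]
  twist: [0.12, 0.24, 0.36, 0.48, 0.6, 0.72, 0.84, 0.96]
  gripper: [0, 0, 0, 0, 0, 0, 0, 0]

```text
time_s: 6.3
ee_pos: [0.4364, -0.0849, 0.165]
eef_rot: [0.0, 0.98, 0.201, 0.0]
force: [1.1, 0.0, -1.7]
grip_width: 0.0298
grip_force: 35.0
```

Call:
arm_command:
  linear:
    - [0, 0, 0]
    - [0, 0, 0]
    - [0, 0, 0]
    - [0, 0, 0]
    - [0, 0, 0]
    - [0, 0, 0]
    - [0, 0, 0]
    - [0, 0, 0]
  twist: [0.12, 0.24, 0.36, 0.384, 0.384, 0.384, 0.384, 0.384]
  gripper: [0, 0, 0, 0, 0, 0, 0, 0]

```text
time_s: 6.97
ee_pos: [0.4367, -0.0833, 0.1647]
eef_rot: [0.0, 1.0, 0.015, 0.0]
force: [-0.3, -0.3, -1.9]
grip_width: 0.0295
grip_force: 35.0
```

Run:
```python
from h import *
go([.435,-.085,.165],-88.7)
m=viewer.camera_model("wrist");im=viewer.snapshot("wrist");cv2.imwrite("pics/w2.png",im[:,:,::-1])
```

```text
tcp [ 0.4367 -0.0833  0.1647] yaw -88.3 -> linear [-0.0018  0.0017 -0.0003] twist 0.0069
```

View pics/w2.png

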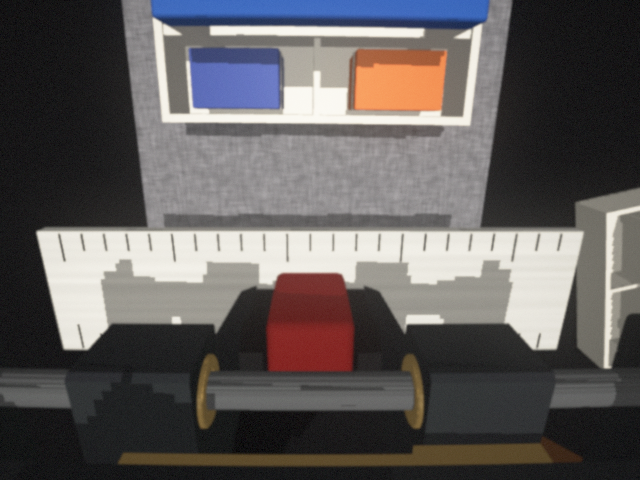

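The wrist view shows the caddy's front outer rim edge from (163,121) to (471,124). The ruler's far edge runs from (38,231) to (583,231). I'll fit both edges.

```bash
cat > e.py <<'E'
from h import *
def edges(im,m,ztop,cal,ccols=(180,455),crows=(105,140),rcols=(60,560),rrows=(222,242)):
    g=cv2.GaussianBlur(im,(3,3),0).astype(float).min(2)
    def line(cols,rows,sign):
        c=np.arange(*cols);d=sign*np.diff(g[rows[0]:rows[1],cols[0]:cols[1]],axis=0)
        k=d.argmax(0)+rows[0]+.5
        ok=d.max(0)>15; c,k=c[ok],k[ok]
        for _ in range(4):
            p=np.polyfit(c,k,1);e=abs(np.polyval(p,c)-k);c,k=c[e<1.5],k[e<1.5]
        return c,k,p
    out={}
    for n,(cols,rows,s,z) in dict(caddy=(ccols,crows,-1,.053),ruler=(rcols,rrows,1,ztop)).items():
        c,k,p=line(cols,rows,s)
        P=cast(m,np.c_[c,np.polyval(p,c)],z);q=np.polyfit(P[:,1],P[:,0],1)
        out[n]=q;print(n,"n",len(c),"row@320",round(np.polyval(p,320),1),"x at y=-.085: %.4f"%np.polyval(q,-.085),"yaw deg %.2f"%-np.degrees(np.arctan(q[0])))
    return out
E
python3 - <<'E'
from e import *
im=cv2.imread("pics/w2.png")[:,:,::-1].copy();m=viewer.camera_model("wrist");p,Q=tool();print(p)
edges(im,m,p[2]-.012,0)
w=(im.min(2)>110)&roi(im,140,100,500,122)
print("rim cols",[np.where(w[y])[0][[0,-1]] for y in (112,116,120)], cast(m,[[163,121],[471,123]],.053))
print("ruler corners",cast(m,[[38,231],[583,231]],p[2]-.012))
H,S,V=hsv(im)
for n,lo,hi in (("blue",112,125),("orange",5,15)):
    c=biggest((S>120)&(H>=lo)&(H<=hi)&roi(im,170,40,470,118));print(n,rect(cast(m,c,.054)))
E
```

```text
[ 0.43674843 -0.08331753  0.16475357]
caddy n 275 row@320 123.2 x at y=-.085: 0.5103 yaw deg 1.17
ruler n 500 row@320 230.5 x at y=-.085: 0.4682 yaw deg 1.70
rim cols [array([140, 495]), array([140, 495]), array([140, 494])] [[ 0.50897298  0.01457806  0.053     ]
 [ 0.51370612 -0.1859786   0.053     ]]
ruler corners [[ 0.46437214  0.03743257  0.15275357]
 [ 0.47150477 -0.20250677  0.15275357]]
blue (array([532.8, -25.1]), array([37.4, 27.3]), -88.8)
orange (array([ 538. , -136.2]), array([56.4, 35.6]), -88.91)
```

Everything agrees: the caddy measures 200.5 mm long, the ruler 240 mm, and the gap is 42 mm. I'll lower the ruler 8 mm short of the caddy.

Call:
arm_command:
  linear:
    - [0.017, 0.002, 0.01]
    - [0.034, 0.002, 0.03]
    - [0.034, 0.002, 0.06]
    - [0.034, 0.002, 0.09]
    - [0.034, 0.002, 0.115]
    - [0.034, 0.002, 0.13]
    - [0.034, 0.002, 0.137]
    - [0.034, 0.002, 0.14]
  twist: [0.009, 0.009, 0.009, 0.009, 0.009, 0.009, 0.009, 0.009]
  gripper: [0, 0, 0, 0, 0, 0, 0, 0]

```text
time_s: 7.68
ee_pos: [0.4705, -0.0843, 0.024]
eef_rot: [-0.0, 1.0, 0.01, -0.001]
force: [-0.3, 0.2, -1.5]
grip_width: 0.0298
grip_force: 35.0
```

Run:
```python
from h import *
go([.435,-.085,.165],-88.83)
print(r.observe()["force"])
m=viewer.camera_model("wrist");im=viewer.snapshot("wrist");cv2.imwrite("pics/w3.png",im[:,:,::-1])
```

```text
tcp [ 0.4705 -0.0843  0.024 ] yaw -88.89 -> linear [-3.57e-02 -1.00e-04 -1.41e-01] twist -0.0011
[-0.31213269  0.18505984 -1.47548091]
```

View pics/w3.png

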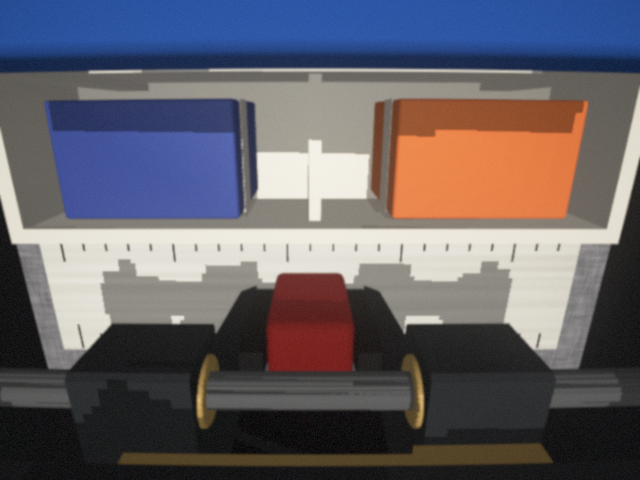

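The ruler is about 8 mm short and about 3 mm above the pad, parallel to the caddy. I'll lower it a little and close up slowly, watching the force.

Call:
arm_command:
  linear:
    - [0.002, 0, 0.001]
    - [0.004, 0, 0.002]
    - [0.005, 0, 0.002]
    - [0.006, 0, 0.002]
    - [0.0065, 0, 0.002]
    - [0.007, 0, 0.002]
    - [0.0075, 0, 0.002]
    - [0.0075, 0, 0.002]
  twist: [0, 0, 0, 0, 0, 0, 0, 0]
  gripper: [0, 0, 0, 0, 0, 0, 0, 0]

```text
time_s: 8.4
ee_pos: [0.4784, -0.0843, 0.0228]
eef_rot: [0.0, 1.0, 0.009, 0.0]
force: [1.2, 0.8, -1.2]
grip_width: 0.0297
grip_force: 35.0
```

Call:
arm_command:
  linear:
    - [0.0003, 0, 0]
    - [0.0006, 0, 0]
    - [0.0009, 0, 0]
    - [0.0012, 0, 0]
    - [0.0015, 0, 0]
    - [0.0015, 0, 0]
    - [0.0015, 0, 0]
    - [0.0015, 0, 0]
  twist: [0, 0, 0, 0, 0, 0, 0, 0]
  gripper: [0, 0, 0, 0, 0, 0, 0, 0]

```text
time_s: 9.07
ee_pos: [0.4791, -0.0842, 0.0226]
eef_rot: [-0.0, 1.0, 0.01, -0.001]
force: [-5.3, -1.2, -0.0]
grip_width: 0.0296
grip_force: 35.0
```

Run:
```python
from e import *
s=r.observe();print(s["force"],s["ee_pos"],s["ft_torque"])
m=viewer.camera_model("wrist");im=viewer.snapshot("wrist");cv2.imwrite("pics/w4.png",im[:,:,::-1]);p,_=tool()
edges(im,m,p[2]-.012,0,ccols=(30,600),crows=(225,275),rcols=(60,560),rrows=(225,275))
im=cv2.imread("pics/w3.png")[:,:,::-1].copy();m=dict(m);R=np.array(m["R"])
m["t"]=np.array(m["t"])-R@(np.array([.4705,-.0843,.024])-p)
edges(im,m,.012,0,ccols=(30,600),crows=(225,260))
```

```text
[-5.28601977 -1.23062772 -0.01471692] [ 0.47913826 -0.08421838  0.02260015] [-0.16833393  0.84036319  0.1201272 ]
caddy n 159 row@320 270.4 x at y=-.085: 0.5101 yaw deg 1.21
ruler n 500 row@320 255.3 x at y=-.085: 0.4990 yaw deg 1.22
caddy n 50 row@320 243.5 x at y=-.085: 0.5103 yaw deg 1.10
ruler n 500 row@320 228.5 x at y=-.085: 0.5028 yaw deg 1.13
```

Contact is confirmed: −5 N along x, and the caddy front is still at 0.510. I'll lower the ruler onto the pad and release it.

Call:
arm_command:
  linear:
    - [0, 0, 0.001]
    - [0, 0, 0.0015]
    - [0, 0, 0.002]
    - [0, 0, 0.002]
    - [0, 0, 0.002]
    - [0, 0, 0.002]
    - [0, 0, 0.002]
    - [0, 0, 0.002]
  twist: [0, 0, 0, 0, 0, 0, 0, 0]
  gripper: [0, 0, 0, 0, 0.6, 0.6, 0.6, 0.6]

```text
time_s: 9.78
ee_pos: [0.4801, -0.0844, 0.0209]
eef_rot: [0.0, 1.0, 0.009, 0.0]
force: [-0.1, -0.0, -0.1]
grip_width: 0.0526
grip_force: 0.0
```

Call:
arm_command:
  linear:
    - [0, 0, 0]
    - [0, 0, 0]
    - [0, 0, -0.01]
    - [0, 0, -0.03]
    - [0, 0, -0.06]
    - [0, 0, -0.09]
    - [0, 0, -0.12]
    - [0, 0, -0.145]
  twist: [0, 0, 0, 0, 0, 0, 0, 0]
  gripper: [0.6, 0.6, 0.6, 0.6, 0.6, 0.6, 0.6, 0.6]

```text
time_s: 10.45
ee_pos: [0.4799, -0.0843, 0.1687]
eef_rot: [0.0, 1.0, 0.009, 0.001]
force: [0.8, -0.3, 0.1]
grip_width: 0.0533
grip_force: 0.0
```

Run:
```python
from h import *
m=viewer.camera_model("wrist");im=viewer.snapshot("wrist");cv2.imwrite("pics/w5.png",im[:,:,::-1])
go([.56,-.1,.2],1.2)
```

```text
tcp [ 0.4817 -0.085   0.1728] yaw -88.91 -> linear [ 0.0783  0.0166 -0.0265] twist -1.5727
```

View pics/w5.png

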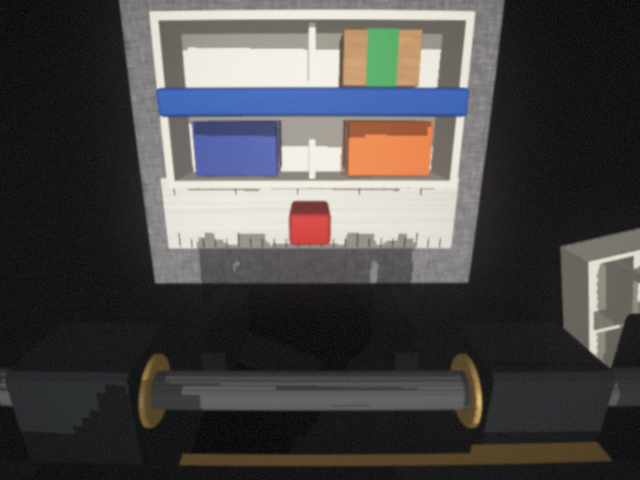

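The wrist view shows the ruler lying flush against the caddy front, with its near edge at row 248. The handle bar is at (158..468, 88..116), tape rear right, and the staples on the right at world −y. I'll check the measurements.

Run:
```python
from e import *
im=cv2.imread("pics/w5.png")[:,:,::-1].copy();m=viewer.camera_model("wrist")
H,S,V=hsv(im);hb=biggest((S>140)&(H>100)&(H<125)&roi(im,140,80,490,118))
print("handle",cv2.boundingRect(hb),rect(cast(m,hb,.115)))
print("ruler corners",cast(m,[[170,248],[452,248]],.009).round(4).tolist())
g=im.astype(float).min(2);c=np.arange(370,450)
from scipy import ndimage
d=-np.diff(ndimage.gaussian_filter(g,1),axis=0)
for cols in ((172,198),(425,450)):
    print([round(float(np.mean(d[240:256,a:b].argmax(0)+240.5)),1) for a,b in [cols]])
edges(im,m,.053,0,ccols=(180,445),crows=(178,192),rcols=(180,445),rrows=(172,186))
print(tool()[0])
```

```text
handle (158, 88, 310, 28) (array([567.7, -84.8]), array([157.3,  13.1]), -88.7)
ruler corners [[0.4495, 0.0346, 0.009], [0.454, -0.2088, 0.009]]
[248.0]
[247.7]
caddy n 144 row@320 187.5 x at y=-.085: 0.5123 yaw deg 1.06
ruler n 265 row@320 180.3 x at y=-.085: 0.5174 yaw deg 1.21
[ 0.48166624 -0.08496237  0.1728038 ]
```

Ruler centre is about 86 mm from the caddy centre and parallel. The handle centre is (0.568,−0.085), with a measured length of 157 mm. From the given masses and seen positions, the balance point is about 17 mm towards the staples. I'll move above that point and turn 90°.

Call:
arm_command:
  linear:
    - [0.015, 0.003, -0.01]
    - [0.03, 0.006, -0.01]
    - [0.045, 0.01, -0.01]
    - [0.06, 0.013, -0.01]
    - [0.075, 0.016, -0.01]
    - [0.087, 0.019, -0.01]
    - [0.087, 0.019, -0.01]
    - [0.087, 0.019, -0.01]
  twist: [-0.12, -0.24, -0.36, -0.48, -0.6, -0.72, -0.84, -0.96]
  gripper: [0.6, 0.6, 0.6, 0.6, 0.6, 0.6, 0.6, 0.6]

```text
time_s: 11.17
ee_pos: [0.5674, -0.1017, 0.1759]
eef_rot: [-0.0, 0.881, 0.473, 0.0]
force: [-0.5, 0.4, 0.2]
grip_width: 0.0524
grip_force: 0.0
```

Call:
arm_command:
  linear:
    - [0, 0, 0]
    - [0, 0, 0]
    - [0, 0, 0]
    - [0, 0, 0]
    - [0, 0, 0]
    - [0, 0, 0]
    - [0, 0, 0]
    - [0, 0, 0]
  twist: [-0.12, -0.24, -0.36, -0.48, -0.6, -0.612, -0.612, -0.612]
  gripper: [0.6, 0.6, 0.6, 0.6, 0.6, 0.6, 0.6, 0.6]

```text
time_s: 11.83
ee_pos: [0.5671, -0.1016, 0.176]
eef_rot: [0.0, 0.701, 0.713, 0.0]
force: [-0.6, -0.1, -0.1]
grip_width: 0.0529
grip_force: 0.0
```

Run:
```python
from h import *
m=viewer.camera_model("wrist");im=viewer.snapshot("wrist");cv2.imwrite("pics/w6.png",im[:,:,::-1])
go([.568,-.1015,.086],1.2)
```

```text
tcp [ 0.5671 -0.1016  0.1759] yaw 0.98 -> linear [0.0001 0.0009 0.0899] twist -0.0038
```

View pics/w6.png

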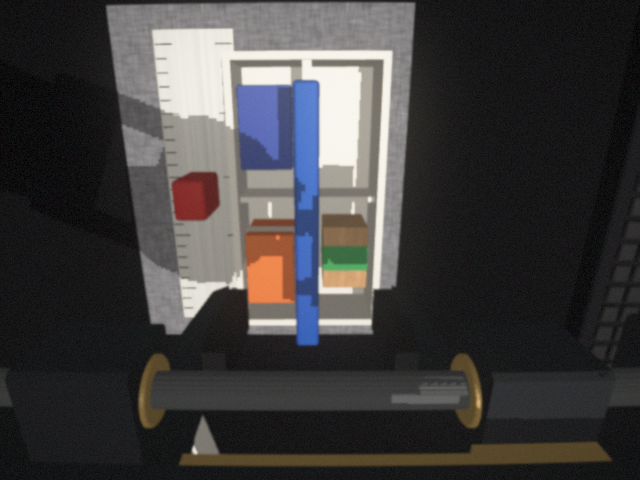

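The view shows the bar centred between the fingers at column ~307 and the ruler still along the front. I'll descend and grip.

Call:
arm_command:
  linear:
    - [0, 0.001, 0.015]
    - [0, 0.001, 0.035]
    - [0, 0.001, 0.055]
    - [0, 0.001, 0.075]
    - [0, 0.001, 0.085]
    - [0, 0.001, 0.09]
    - [0, 0.001, 0.09]
    - [0, 0.001, 0.09]
  twist: [0, 0, 0, 0, 0, 0, 0, 0]
  gripper: [0.6, 0.6, 0.6, 0.6, 0.6, 0.6, 0.3, 0.3]
  grip_force: 55

```text
time_s: 12.55
ee_pos: [0.5685, -0.1018, 0.0865]
eef_rot: [0.001, 0.7, 0.714, 0.0]
force: [-0.3, 0.1, 0.0]
grip_width: 0.0418
grip_force: 0.0
```

Call:
arm_command:
  linear:
    - [0, 0, 0]
    - [0, 0, 0]
    - [0, 0, 0]
    - [0, 0, 0]
    - [0, 0, 0]
    - [0, 0, 0]
    - [0, 0, 0]
    - [0, 0, 0]
  twist: [0, 0, 0, 0, 0, 0, 0, 0]
  gripper: [0, 0, 0, 0, 0, 0, 0, 0]

```text
time_s: 13.22
ee_pos: [0.5679, -0.1015, 0.0857]
eef_rot: [-0.0, 0.7, 0.714, -0.0]
force: [-3.4, 0.3, 0.4]
grip_width: 0.0129
grip_force: 54.9
```

Call:
arm_command:
  linear:
    - [0, 0.001, -0.001]
    - [0, 0.001, -0.003]
    - [0, 0.001, -0.005]
    - [0, 0.001, -0.008]
    - [0, 0.001, -0.012]
    - [0, 0.001, -0.015]
    - [0, 0.001, -0.015]
    - [0, 0.001, -0.015]
  twist: [0, 0, 0, 0, 0, 0, 0, 0]
  gripper: [0, 0, 0, 0, 0, 0, 0, 0]

```text
time_s: 13.88
ee_pos: [0.5692, -0.1016, 0.1009]
eef_rot: [0.0, 0.7, 0.714, 0.0]
force: [-0.3, 0.4, -7.3]
grip_width: 0.0129
grip_force: 54.9
```

Run:
```python
from e import *
s=r.observe();print(s["force"],s["ft_torque"],s["ee_pos"])
m=viewer.camera_model("wrist");im=viewer.snapshot("wrist");cv2.imwrite("pics/w7.png",im[:,:,::-1])
```

```text
[-0.34816455  0.37237925 -7.2977519 ] [ 0.03912259 -0.12771045  0.03088332] [ 0.56918862 -0.10161777  0.10093731]
```

View pics/w7.png

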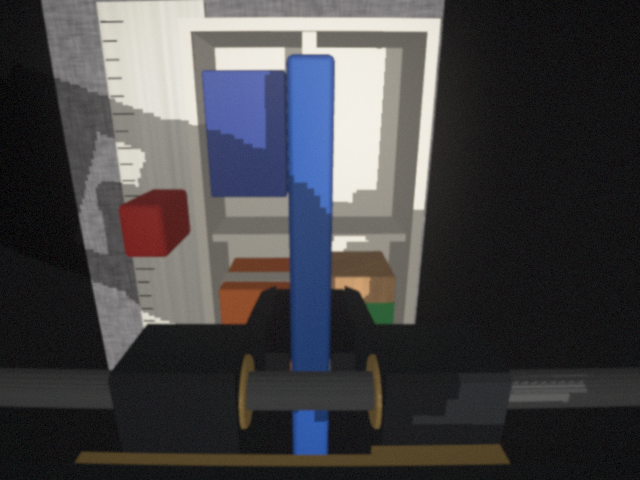

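It is fully lifted: 7.3 N agrees with the expected weight, the moment is small, and the ruler has stayed put in view. I'll raise it to 10 cm.

Call:
arm_command:
  linear:
    - [0, 0, -0.006]
    - [0, 0, -0.018]
    - [0, 0, -0.032]
    - [0, 0, -0.048]
    - [0, 0, -0.062]
    - [0, 0, -0.074]
    - [0, 0, -0.08]
    - [0, 0, -0.082]
  twist: [0, 0, 0, 0, 0, 0, 0, 0]
  gripper: [0, 0, 0, 0, 0, 0, 0, 0]

```text
time_s: 14.6
ee_pos: [0.5694, -0.1017, 0.1839]
eef_rot: [0.001, 0.7, 0.714, 0.0]
force: [0.5, -0.7, -6.6]
grip_width: 0.0134
grip_force: 54.9
```

Call:
arm_command:
  linear:
    - [0, 0, 0]
    - [0, 0, 0]
    - [0, 0, 0]
    - [0, 0, 0]
    - [0, 0, 0]
    - [0, 0, 0]
    - [0, 0, 0]
    - [0, 0, 0]
  twist: [0, 0, 0, 0, 0, 0, 0, 0]
  gripper: [0, 0, 0, 0, 0, 0, 0, 0]

```text
time_s: 15.27
ee_pos: [0.5691, -0.1016, 0.1827]
eef_rot: [-0.0, 0.7, 0.714, -0.0]
force: [1.1, -0.4, -6.9]
grip_width: 0.0131
grip_force: 54.9
```

Run:
```python
from e import *
s=r.observe();print(s["force"],s["ft_torque"],s["ee_pos"],s["grip_width"])
w=viewer.snapshot("wrist");c=viewer.snapshot("scene")[130:430,220:500]
o=np.hstack([cv2.resize(w,(440,330)),cv2.resize(c,(354,330))[:, :354]]);cv2.imwrite("pics/w8.png",o[:,:,::-1])
H,S,V=hsv(w);b=(S>140)&(H>100)&(H<125)
a=cv2.imread("pics/w7.png")[:,:,::-1].copy();H,S,V=hsv(a);b0=(S>140)&(H>100)&(H<125)
for B in(b0,b):
    print([ (y,np.where(B[y,270:345])[0][[0,-1]]+270) for y in (100,200,280) if B[y,270:345].any()], np.where(B[:,310])[0].min())
```

```text
[ 1.09457986 -0.42722336 -6.86913761] [-0.08024875 -0.18716821  0.02674595] [ 0.56910512 -0.10160038  0.18265218] 0.013103575694460318
[(100, array([287, 331])), (200, array([290, 330])), (280, array([292, 329]))] 56
[(100, array([287, 331])), (200, array([290, 330])), (280, array([291, 329]))] 56
```

View pics/w8.png

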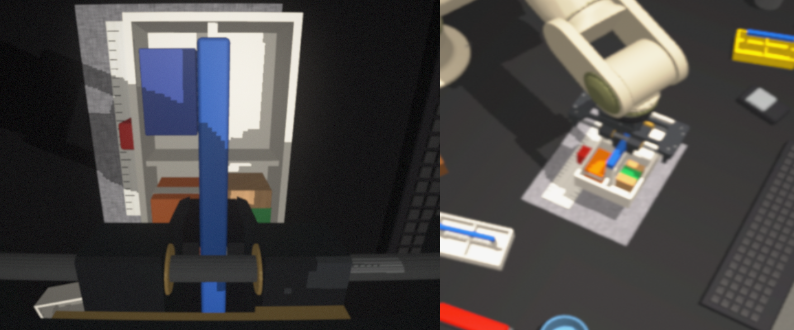

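The wrist picture shows the caddy level: the bar end is at row 56, against about 55 expected for a level bar. The boxes are inside and the ruler lies on the pad below. I'm handing in.

```bash
python3 -c "
from rig import job
print(job.hand_in())"
```

```text
the job is handed in; nothing more can be done
None
```

The straightedge is released on the pad, flush along the caddy's front to within about 1 mm. The caddy is held level about 10 cm up by its handle, boxes inside. I handed the job in at about 15 s of the 53 s; the hand-in returned no verdict.

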